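# Stand the pan lid on edge in the lid rack

### The arm

A 7-joint arm with a two-finger parallel gripper is mounted at the origin on a cart in front of the work surface, level with it; the furniture and walls round the work are solid. World frame = base frame: x ahead of the robot, y to its left, z up, the work surface at z = 0. Lengths are in m, angles in rad, forces in N, time in s.
With the tool pointing down it reaches from about 0.35 to 0.9 m from the base axis. Payload 8.1 kg.
Tool frame: the origin (TCP) lies at the very end of the fingers, on their centre line; the grasp point (between the pads) lies 19 mm behind it; z points along the fingers, y is the line along which they close (so a half turn about z gives the same grasp; the last joint's range is limited). The gripper opens to 92 mm and grips with 3 to 60 N. Pads are 19 mm wide; open, the fingers measure 130 mm over their backs; the gripper's body (75 mm by 190 mm) begins 47 mm behind the grasp point.
Start: joints at [-1.308, 0.434, 0.025, 1.573, -0.012, 1.134, -0.075], TCP at [0.224, 0.584, 0.227] pointing down, gripper open.
Joint ranges: [-2.62, 2.62], [-0.44, 2.09], [-1.27, 1.32], [0.08, 2.57], [-1.32, 4.46], [0.12, 2], [-2.74, 2.74]. Speed limits (rad/s): [2.22, 2.22, 3.01, 3.01, 3.14, 3.14, 3.14].

### API

Orientations are given as a rotation vector (axis times angle).
In Python, from cell import observe, get_image, sign_off, find_in, trace, place_of gives the robot as it stands. The module is installed in compiled form; this text tells all that it offers.
- The arm moves only by the shell command python3 -m handwheel 'ROWS' [OPENING] [FORCE]. ROWS is JSON, a list of rows, each a list of 6 numbers: the shift along the tool's x, y, z each as a share of 0.02 m, from -1 to 1, then the turn, a rotation vector about the tool's x, y, z each as a share of 4 degrees, from -1 to 1. A call has 1 to 8 rows; each row shifts and turns the commanded pose from where the row before left it, along the tool's axes as they then stand; what a row does not reach is not made up. A row lasts 1/12 s, in which the tool goes at most 41.7 mm and 7.16 degrees, less where a joint would pass 70% of its speed; a pose out of reach is approached as far as the arm can. A call with a number of a shift or a turn outside -1 to 1 is refused whole. A call with a gripper value outside its range is refused whole. OPENING is the opening, from 0 (shut) to 1 (fully open), set as the call begins (- or left out, the last holds). The fingers move at their own pace and stop on an object; FORCE is the grip in N (left out, the last holds). Time passes only in rows, so rows that do not move let the fingers close. It gives the time, the measured TCP pose, the force, the opening and the grip force at its end, in the units of the state.
- observe(): the state, without advancing time (a new reading comes with each control period).
- get_image(name): name is "scene" or "top" or "wrist"; returns a dict with "image" (480x640x3 uint8, red, green, blue), "fx", "fy", "cx", "cy" (pixels), "position" and "orientation" of the camera in the world. Camera axes: x right, y down, z forward; pixel columns grow to the right and rows downward; lengths in m; the calibration is good to about 2 mm. A picture is of the moment at which its call begins. There is no depth.
- sign_off(): hands the job in; it is judged then, once.
Trained networks look in the newest picture that a camera, given by its name, has taken for a name from the list of things; names that differ only in an ending like _2 or _b are one class to them, and where a whole thing is asked for, a point or a joint stands for the part that bears it (a point fixed in the world has none). Each returns a list of dicts, best first, with "score" (0 to 1); they miss things now and then, are a little off and sometimes report something else, mostly with a low value. They report only what shows in the picture. A call takes as long as a camera call.
- find_in(label, camera): "rect" ([centre column, centre row, width, height] as shares, 0 to 1, of the picture: columns of its width, rows of its height, round what is visible of it).
- trace(label, camera): "region" (480x640 bool, what is visible of it) and "rect" ([centre column, centre row, width, height] as shares, 0 to 1, of the picture: columns of its width, rows of its height, round what is visible of it).
- place_of(label, camera): "point" ([column, row] as shares, 0 to 1, of the picture: columns of its width, rows of its height: a listed point, or the origin of a listed thing).
The state is a dict: "clock": time; "joints": joint angles; "dq": joint speeds; "joint_efforts": joint torques, N m; "position": TCP position; "ee_rot": TCP orientation; "force": force on the tool from outside, world axes, zero at the start; "ft_torque": the same for the moment, N m; "width": opening from 0.0 (shut) to 1.0 (fully open); "gripper_force": force on a finger pad.
Only numpy, scipy, OpenCV 4.12 (cv2) and the standard library are available. Lean on these libraries where they do the work, as an engineer would, in place of code of your own. Each camera call takes 0.05 s, during which the arm holds its last target. There are 200 camera calls.

### The job

Put the steel pan lid away in the wire rack: first lay it, handle up, squarely on the middle of the sloping rest with a long edge against the stop lip and let go, so that it can be gripped anew by its upper edge. Then stand it upright on a long edge in the one empty bay, centred along the bay, and keep hold of it until it is down on the floor of the bay before letting go. Leave the two plates in the rack, the timer and the stack of cups where they are.

Things in the scene. Friction and masses are not known exactly. Their poses are not given: they have to be found in the camera images.
- pan_lid: pan lid: a loose steel plate 150 (its x) x 130 (its y) x 8 mm, about 0.3 kg, lying flat on the counter, handle up. Origin: centre of its underside; z is the plate's normal on the handle's side. A black bar handle runs along x across the middle: bar 80 mm long, 12 mm thick in y, from 24 to 36 mm above the underside, on two 12 mm feet at x = +-32 mm
- rest: sloping rest of bent steel sheet, 120 x 110 mm base, about 80 mm high, fixed to the counter; origin: centre of the underside near its upright leg; the slope rises along its +y. Behind (beyond +y of) the slope's top there is free room for a finger
- rest_slope: the sloping face of the rest, at 45 degrees. Origin: the point on the face where the centre of the lid's underside lies when the lid is seated against the lip; x along the lip, y uphill in the face, z out of the face. The face is 120 mm wide (x) and runs from y = -65 mm (stop lip, 14 mm high) to y = +18 mm, so a seated lid overhangs its top by 47 mm
- rack: rack base, grey plate 130 x 220 x 8 mm fixed to the counter, origin at the centre of its underside; carries three bays side by side along its y, 70 mm apart, in any order
- bay_empty: the one empty bay of the rack (fixed). Origin: centre of its underside, 8 mm over the counter; x along the slot, z up. Slot floor at z = 6 mm; at each side a hoop of 6 mm steel wire, 90 mm long, top at z = 53 mm; the slot is 12 mm wide (24 mm at the flared mouth). A lid standing in it on its long edge has its centre at z = 71 mm; let go, it leans a little
- bay_1: occupied bay like the empty one, holds plate_1
- bay_2: occupied bay like the empty one, holds plate_2
- plate_1: flat steel plate without handle, 140 x 10 x 80 mm, standing loose on edge in bay_1 (origin at the centre of its lower edge, z up)
- plate_2: flat steel plate like plate_1, standing loose in bay_2
- timer: lime green kitchen timer, 50 x 72 x 68 mm, loose behind the rest; origin at the centre of its underside
- cups: stack of clear dip cups, 66 mm across, 73 mm high, loose behind the rest; origin at the centre of its underside

How it is judged:
On the way, in this order (a step that is already met when the one before it is completed fails the run):
1. the lid lies flat on the sloping rest against its lip, handle up, let go (x of pan_lid in the frame of rest_slope between -0.03 and 0.03 m and y of pan_lid in the frame of rest_slope between -0.008 and 0.015 m and z of pan_lid in the frame of rest_slope between -0.006 and 0.006 m and angle between the z axis of pan_lid and the z axis of rest_slope, either way round below 0.1 rad and angle between the x axis of pan_lid and the x axis of rest_slope, either way round below 0.12 rad and angle between pan_lid's own z axis and vertical below 1.2 rad and contact force between the fingers and pan_lid below 0.1 N and linear speed of pan_lid below 0.02 m/s), for 0.2 s.
2. the lid stands on its long edge on the floor of the empty bay, still held (x of pan_lid in the frame of bay_empty between -0.03 and 0.03 m and y of pan_lid in the frame of bay_empty between -0.018 and 0.018 m and z of pan_lid in the frame of bay_empty between 0.055 and 0.077 m and angle between the x axis of pan_lid and the x axis of bay_empty, either way round below 0.12 rad and angle between the y axis of pan_lid and the z axis of bay_empty, either way round below 0.25 rad and contact force between the fingers and pan_lid above 0.5 N), for 0.1 s.
At the end, for the whole second after the job is handed in: the lid stands released and at rest on a long edge in the empty bay, within 0.25 rad of upright and 0.12 rad of the slot direction, its middle within 30 mm of the bay's along the slot, down on the floor to 6 mm; both plates still stand in their bays (x of pan_lid in the frame of bay_empty between -0.03 and 0.03 m and y of pan_lid in the frame of bay_empty between -0.018 and 0.018 m and z of pan_lid in the frame of bay_empty between 0.055 and 0.077 m and angle between the x axis of pan_lid and the x axis of bay_empty, either way round below 0.12 rad and angle between the y axis of pan_lid and the z axis of bay_empty, either way round below 0.25 rad and contact force between the fingers and pan_lid below 0.1 N and linear speed of pan_lid below 0.02 m/s and angular speed of pan_lid below 0.2 rad/s and x of plate_1 in the frame of bay_1 between -0.03 and 0.03 m and y of plate_1 in the frame of bay_1 between -0.018 and 0.018 m and z of plate_1 in the frame of bay_1 between 0 and 0.015 m and angle between each of plate_1, plate_2's own z axis and vertical below 0.3 rad and x of plate_2 in the frame of bay_2 between -0.03 and 0.03 m and y of plate_2 in the frame of bay_2 between -0.018 and 0.018 m and z of plate_2 in the frame of bay_2 between 0 and 0.015 m); the robot touches nothing.
It fails at once if a plate in the rack is shifted by more than 30 mm (distance of any of plate_1, plate_2 from where it was at the start of the episode above 0.03 m).
It fails at once if the timer or the cups are shifted by more than 30 mm (distance of any of timer, cups from where it was at the start of the episode above 0.03 m).
It also fails if it takes over 54 s, if anything falls off the work surface, if the arm or the gripper's body presses on something with over 40 N, if the wrist force passes 120 N, or if a joint passes its speed limit or range.

## Working session

There is one attempt and no reset: what is moved stays moved. The work goes in short steps, Python scripts to look and compute and a shell command to move; the robot and the scene stay as the last step left them, time stands still between calls to the robot, and variables do not carry over. Pictures are saved under pics/ and viewed, at most 10 in all, crops included, and the job is handed in when it is done.

```bash
mkdir -p pics
cat > h.py <<'E'
import numpy as np,cv2
from scipy.spatial.transform import Rotation as R
from cell import *
def cam(n):
    g=get_image(n); o=np.array(g["orientation"],float)
    g["R"]=o if o.shape==(3,3) else (R.from_rotvec(o) if o.size==3 else R.from_quat(o)).as_matrix()
    g["p"]=np.array(g["position"]); return g
def ray(g,u,v):
    return g["R"]@np.array([(u-g["cx"])/g["fx"],(v-g["cy"])/g["fy"],1])
def onz(g,u,v,z):
    d=ray(g,u,v); return g["p"]+d*(z-g["p"][2])/d[2]
def proj(g,P):
    q=(np.atleast_2d(P)-g["p"])@g["R"]; return np.c_[q[:,0]/q[:,2]*g["fx"]+g["cx"],q[:,1]/q[:,2]*g["fy"]+g["cy"]]
def tri(gs,uv):
    A=np.zeros((3,3));b=np.zeros(3)
    for g,(u,v) in zip(gs,uv):
        d=ray(g,u,v);d/=np.linalg.norm(d);M=np.eye(3)-np.outer(d,d);A+=M;b+=M@g["p"]
    return np.linalg.solve(A,b)
E
python3 - <<'E'
from h import *
print(observe())
G={}
for n in("scene","top"):
    G[n]=g=cam(n); cv2.imwrite(f"pics/{n}0.png",g["image"][:,:,::-1]); print(n,g["p"],g["orientation"],g["fx"],g["cx"],g["cy"])
for l in["pan_lid","rest","rest_slope","rack","bay_empty","bay_1","plate_1","timer","cups"]:
    for n in G:
        for r in place_of(l,n)[:3]:
            u,v=r["point"][0]*640,r["point"][1]*480
            print(l,n,round(r["score"],2),round(u),round(v),onz(G[n],u,v,0.0).round(3))
E
```

```text
{'clock': 0.0, 'joints': array([-1.30764263,  0.43523387,  0.02496707,  1.57410716, -0.01159612,
        1.13396251, -0.07508983]), 'dq': array([ 0.00177915, -0.00123111,  0.0007511 , -0.00237319,  0.00186422,
        0.00167501,  0.00073869]), 'joint_efforts': array([-1.03763716e-03, -6.67860174e+01,  9.84035097e-01, -3.14463723e+01,
       -6.06264593e-02,  4.28719819e-02,  1.78878272e-04]), 'position': array([0.22340363, 0.58316698, 0.22593423]), 'ee_rot': array([-5.71382925e-01, -3.08904933e+00,  2.44954225e-03]), 'force': array([ 0.86790627,  0.47679971, -0.43449482]), 'ft_torque': array([ 0.0022229 ,  0.00856351, -0.0126661 ]), 'gripper_force': 0.0, 'width': 0.9966010944112035}
scene [-0.16489278 -0.90019201  0.58382548] [-1.90185037  0.65408138 -0.42823403] 534.2938945746101 322.27995915630316 246.22723630846343
top [0.40288512 0.01472854 1.35808739] [-2.12524884  2.15670129 -0.13416044] 590.8132933840901 329.63175263024533 229.374450872011
pan_lid scene 0.6 388 350 [ 0.45  -0.315  0.   ]
pan_lid top 0.9 488 291 [ 0.449 -0.324  0.   ]
rest scene 0.96 323 279 [ 0.533 -0.012  0.
[... 302 characters left out ...]
 243 [0.548 0.251 0.   ]
bay_empty top 0.92 243 255 [0.539 0.236 0.   ]
bay_1 scene 0.88 255 235 [0.547 0.321 0.   ]
bay_1 scene 0.44 239 226 [0.547 0.412 0.   ]
bay_1 top 0.94 184 258 [0.534 0.374 0.   ]
bay_1 top 0.83 214 257 [0.535 0.302 0.   ]
plate_1 scene 0.95 242 229 [0.546 0.388 0.   ]
plate_1 scene 0.82 251 235 [0.541 0.333 0.   ]
plate_1 top 0.9 181 259 [0.532 0.38  0.   ]
plate_1 top 0.8 217 259 [0.53  0.296 0.   ]
timer scene 0.86 364 262 [ 0.677  0.002 -0.   ]
timer top 0.89 336 194 [0.679 0.019 0.   ]
cups scene 0.91 400 282 [ 0.669 -0.131  0.   ]
cups scene 0.61 322 252 [0.627 0.114 0.   ]
cups scene 0.46 268 242 [0.55  0.256 0.   ]
cups top 0.89 400 201 [ 0.66  -0.131  0.   ]
```

Run:
```python
import cv2
t=cv2.imread("pics/top0.png");cv2.imwrite("pics/top0c.png",cv2.resize(t[130:380,140:560],(800,476),interpolation=cv2.INTER_CUBIC))
t=cv2.imread("pics/scene0.png");cv2.imwrite("pics/scene0c.png",cv2.resize(t[150:420,180:500],None,fx=2.2,fy=2.2,interpolation=cv2.INTER_CUBIC))
```

```text
(no output)
```

View pics/top0c.png

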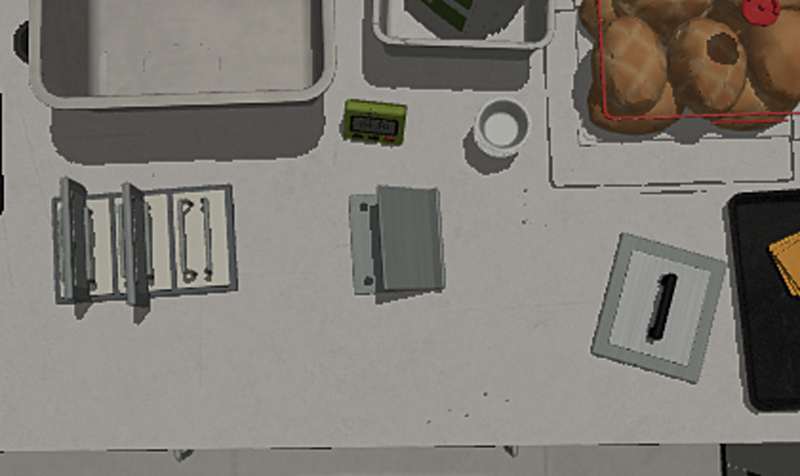

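View pics/scene0c.png

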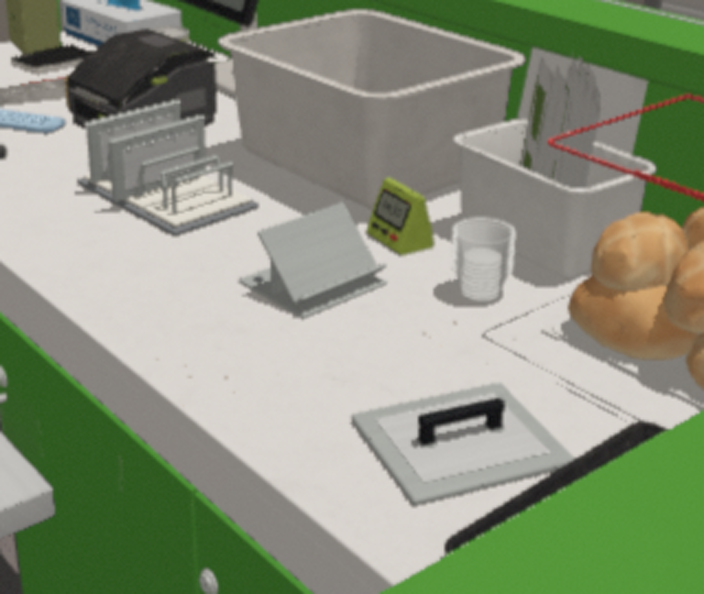

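Run:
```python
from h import *
G={n:cam(n) for n in("scene","top")}
def P(l,i=0): return {n:[np.array(r["point"])*[640,480] for r in place_of(l,n)] for n in G}
for l in["pan_lid","rest","rest_slope","rack","bay_empty","timer","cups"]:
    q=P(l)
    if all(q.values()): print(l,tri([G["scene"],G["top"]],[q["scene"][0],q["top"][0]]).round(4))
for l,z in[("pan_lid",.008),("rack",.008),("rest",0.03),("rest_slope",.05)]:
    r=trace(l,"top")
    if not r: print(l,"none");continue
    m=r[0]["region"].astype(np.uint8); c,_=cv2.findContours(m,0,1); c=max(c,key=cv2.contourArea)
    b=cv2.boxPoints(cv2.minAreaRect(c)); W=np.array([onz(G["top"],u,v,z)[:2] for u,v in b])
    print(l,r[0]["score"],m.sum(),"px",b.round().tolist(),"ctr",W.mean(0).round(4),"sides",np.linalg.norm(W[1]-W[0]).round(3),np.linalg.norm(W[2]-W[1]).round(3),"ang",np.degrees(np.arctan2(*(W[1]-W[0])[::-1])).round(1))
    cv2.imwrite(f"pics/m_{l}.png",m*255)
# scene slope corners
r=trace("rest","scene")[0]["region"].astype(np.uint8);c,_=cv2.findContours(r,0,1);c=max(c,key=cv2.contourArea);print("rest scene poly",cv2.approxPolyDP(c,3,True)[:,0].tolist())
r=trace("rest","top")[0]["region"].astype(np.uint8);c,_=cv2.findContours(r,0,1);c=max(c,key=cv2.contourArea);print("rest top poly",cv2.approxPolyDP(c,2,True)[:,0].tolist())
T=cv2.resize(G["top"]["image"][215:300,160:380,::-1],None,fx=3.6,fy=3.6,interpolation=cv2.INTER_CUBIC)
S=cv2.resize(G["scene"]["image"][190:300,210:370,::-1],None,fx=2.6,fy=2.6,interpolation=cv2.INTER_CUBIC)
I=np.zeros((600,800,3),np.uint8);I[:T.shape[0],:T.shape[1]]=T;I[310:310+S.shape[0],:S.shape[1]]=S;cv2.imwrite("pics/c1.png",I)
```

```text
pan_lid [ 0.4511 -0.3176  0.0021]
rest [ 5.374e-01 -3.000e-04  2.000e-03]
rest_slope [ 0.5307 -0.0035  0.0602]
rack [0.5342 0.293  0.0013]
bay_empty [0.5304 0.2249 0.0194]
timer [ 0.6755  0.0166 -0.002 ]
cups [ 0.6667 -0.1328  0.0027]
pan_lid 0.61 3795 px [[448.0, 316.0], [465.0, 252.0], [522.0, 267.0], [506.0, 331.0]] ctr [ 0.4485 -0.3162] sides 0.151 0.133 ang -17.1
rack 0.84 699 px [[221.0, 284.0], [253.0, 224.0], [285.0, 241.0], [253.0, 301.0]] ctr [0.5208 0.2118] sides 0.155 0.084 ang -28.0
rest 0.81 2435 px [[322.0, 230.0], [370.0, 227.0], [373.0, 281.0], [326.0, 284.0]] ctr [ 0.5313 -0.0057] sides 0.108 0.123 ang -87.1
rest_slope 0.91 1788 px [[336.0, 227.0], [371.0, 225.0], [374.0, 281.0], [340.0, 283.0]] ctr [ 0.5327 -0.0219] sides 0.077 0.124 ang -87.3
rest scene poly [[353, 278], [335, 244], [300, 254], [302, 270], [290, 276], [315, 292]]
rest top poly [[324, 235], [327, 283], [373, 280], [368, 230], [340, 229], [336, 233]]
```

View pics/c1.png

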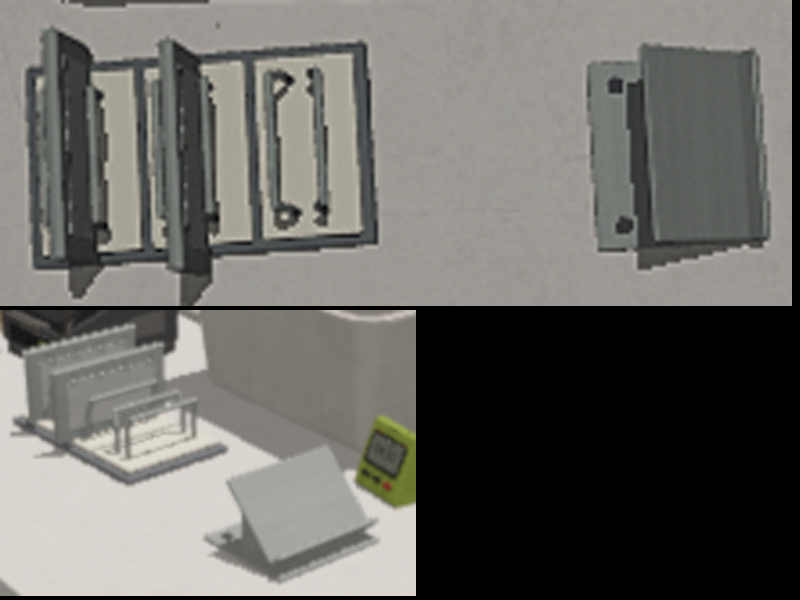

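Run:
```python
from h import *
g=cam("top"); f=lambda x,y,z:onz(g,x/3.6+160,y/3.6+215,z)
ang=lambda a,b:np.degrees(np.arctan2(*(a-b)[[1,0]])).round(1)
c=[f(*p,.008) for p in((363,42),(376,242),(28,68),(37,268))]
print("rack c",np.mean(c,0).round(4),"x-ang",ang(c[0],c[1]),ang(c[2],c[3]),"y-ang",ang(c[2],c[0]),ang(c[3],c[1]))
h=[f(*p,.058) for p in((270,78),(278,212),(312,72),(321,218))];print("hoops",np.round(h,4).tolist(),np.mean(h,0).round(4),ang(h[0],h[1]),ang(h[2],h[3]))
for z in(.08,.078):
  t=[f(*p,z) for p in((640,47),(653,242))];print("top edge",z,np.round(t,4).tolist(),ang(t[0],t[1]))
l=[f(*p,.025) for p in((755,50),(768,240))];print("lip",np.round(l,4).tolist(),ang(l[0],l[1]))
b=[f(*p,.002) for p in((588,63),(599,250))];print("base left edge",np.round(b,4).tolist(),ang(b[0],b[1]))
print(R.from_rotvec(observe()["ee_rot"]).as_matrix().round(3))
# lid corners / handle from saved mask
t=trace("pan_lid","top")[0]["region"];I=g["image"];k=(I.max(2)<60)&t
k=(I.max(2)<70)&(cv2.erode(t.astype(np.uint8),np.ones((9,9)))>0);ys,xs=np.nonzero(k)
r=cv2.minAreaRect(np.c_[xs,ys].astype(np.float32));bx=cv2.boxPoints(r);W=np.array([onz(g,u,v,.033) for u,v in bx]);print("handle",k.sum(),W.mean(0).round(4),np.linalg.norm(W[1]-W[0]).round(3),np.linalg.norm(W[2]-W[1]).round(3),ang(W[1],W[0]),ang(W[2],W[1]))
```

```text
rack c [0.5325 0.2975 0.008 ] x-ang 3.8 4.0 y-ang 93.6 93.5
hoops [[0.5744, 0.2448, 0.058], [0.4915, 0.2391, 0.058], [0.5777, 0.2188, 0.058], [0.4875, 0.2127, 0.058]] [0.5328 0.2289 0.058 ] 3.9 3.9
top edge 0.08 [[0.5869, 0.0159, 0.08], [0.4688, 0.0099, 0.08]] 2.9
top edge 0.078 [[0.5872, 0.0159, 0.078], [0.4689, 0.0099, 0.078]] 2.9
lip [[0.5918, -0.0568, 0.025], [0.4718, -0.0621, 0.025]] 2.6
base left edge [[0.5883, 0.0495, 0.002], [0.4682, 0.044, 0.002]] 2.6
[[-0.934  0.358  0.   ]
 [ 0.358  0.934  0.   ]
 [-0.     0.    -1.   ]]
handle 261 [ 0.435  -0.2966  0.033 ] 0.102 0.066 -3.9 -92.1
```

```bash
H="python3 -m handwheel"
$H '[[-1,-0.9,0,0,0,0],[-1,-0.9,0,0,0,0],[-1,-0.9,0,0,0,0],[-1,-0.9,0,0,0,0],[-1,-0.9,0,0,0,0],[-1,-0.9,0,0,0,0],[-1,-0.9,0,0,0,0],[-1,-0.9,0,0,0,0]]' 1
$H '[[-1,-0.9,0,0,0,0],[-1,-0.9,0,0,0,0],[-1,-0.9,0,0,0,0],[-1,-0.9,0,0,0,0],[-1,-0.9,0,0,0,0],[-1,-0.9,0,0,0,0],[-1,-0.9,0,0,0,0],[-1,-0.9,0,0,0,0]]'
$H '[[-0.45,-1,0,0,0,0],[-0.45,-1,0,0,0,0],[-0.45,-1,0,0,0,0],[-0.45,-1,0,0,0,0],[-0.45,-1,0,0,0,0],[-0.45,-1,0,0,0,0],[-0.45,-1,0,0,0,0],[-0.45,-1,0,0,0,0]]'
$H '[[-0.45,-1,0,0,0,0],[-0.45,-1,0,0,0,0],[-0.45,-1,0,0,0,0],[-0.45,-1,0,0,0,0],[-0.45,-1,0,0,0,0],[-0.45,-1,0,0,0,0],[-0.45,-1,0,0,0,0],[-0.45,-1,0,0,0,0]]'
$H '[[-0.45,-1,0,0,0,0],[-0.45,-1,0,0,0,0],[-0.45,-1,0,0,0,0],[-0.45,-1,0,0,0,0],[-0.45,-1,0,0,0,0],[-0.45,-1,0,0,0,0],[0,0,0,0,0,0],[0,0,0,0,0,0]]'
python3 - <<'E'
from h import *
g=cam("wrist");cv2.imwrite("pics/w1.png",g["image"][:,:,::-1])
o=observe();print(o["clock"],o["position"],R.from_rotvec(o["ee_rot"]).as_matrix().round(3))
r=trace("pan_lid","wrist");print([x["score"] for x in r]); p=place_of("pan_lid","wrist")
for x in p: print(onz(g,x["point"][0]*640,x["point"][1]*480,0),x["score"])
m=r[0]["region"].astype(np.uint8);c,_=cv2.findContours(m,0,1);c=max(c,key=cv2.contourArea)
W=np.array([onz(g,*q,.008)[:2] for q in c[:,0]],np.float32);print("lid(z8) ctr,size,ang",cv2.minAreaRect(W))
b=((g["image"].max(2)<70)&(cv2.morphologyEx(m,3,np.ones((45,45)))>0)).astype(np.uint8)
n,L,s,_=cv2.connectedComponentsWithStats(b);i=1+s[1:,4].argmax();ys,xs=np.nonzero(L==i)
W=np.array([onz(g,*q,.036)[:2] for q in zip(xs,ys)],np.float32);print("handle",s[i],cv2.minAreaRect(W))
E
```

```text
clock: 2.87
position: [0.3219, 0.3907, 0.2269]
ee_rot: [0.571, 3.089, 0.001]
force: [1.2, -0.3, 0.3]
width: 1.003
gripper_force: 0.0
clock: 3.53
position: [0.4198, 0.199, 0.227]
ee_rot: [0.571, 3.089, 0.001]
force: [-0.4, 1.0, 0.4]
width: 1.003
gripper_force: 0.0
clock: 4.2
position: [0.4294, 0.024, 0.227]
ee_rot: [0.571, 3.089, 0.001]
force: [0.2, -0.1, 0.0]
width: 0.999
gripper_force: 0.0
clock: 4.87
position: [0.4394, -0.1512, 0.2269]
ee_rot: [0.571, 3.089, 0.0]
force: [0.8, -0.4, -0.5]
width: 0.999
gripper_force: 0.0
clock: 5.53
position: [0.4465, -0.2826, 0.2267]
ee_rot: [-0.575, -3.088, 0.001]
force: [-0.3, 0.3, -0.4]
width: 1.001
gripper_force: 0.0
5.5833 [ 0.44673122 -0.28137388  0.22660302] [[-0.934  0.358 -0.   ]
 [ 0.358  0.934  0.   ]
 [ 0.     0.    -1.   ]]
[0.97]
[ 0.44840886 -0.31991892  0.        ] 0.71
lid(z8) ctr,size,ang ((0.4486920237541199, -0.3166220784187317), (0.13089634478092194, 0.1497153341770172), 73.06944274902344)
handle [276 188  19  76 914] ((0.4483698010444641, -0.31533539295196533), (0.013558696955442429, 0.07799786329269409), 72.96551513671875)
```

```bash
H="python3 -m handwheel"
$H '[[-0.35,-0.8,1,0,0,0],[-0.35,-0.8,1,0,0,0],[0,0,1,0,0,-1],[0,0,1,0,0,0],[0,0,1,0,0,0],[0,0,1,0,0,0],[0,0,1,0,0,0],[0,0,1,0,0,0]]'
$H '[[0,0,1,0,0,0],[0,0,0.8,0,0,0],[0,0,0.5,0,0,0],[0,0,0.3,0,0,0],[0,0,0,0,0,0]]'
$H '[[0,0,0,0,0,0],[0,0,0,0,0,0],[0,0,0,0,0,0],[0,0,0,0,0,0],[0,0,0,0,0,0],[0,0,0,0,0,0]]' 0 55
```

```text
clock: 6.35
position: [0.449, -0.315, 0.0659]
ee_rot: [0.461, 3.107, 0.001]
force: [0.4, 0.3, -0.2]
width: 1.0
gripper_force: 0.0
clock: 6.77
position: [0.4483, -0.3155, 0.014]
ee_rot: [-0.462, -3.106, -0.001]
force: [-0.2, 0.9, -0.7]
width: 1.001
gripper_force: 0.0
clock: 7.27
position: [0.4487, -0.3164, 0.015]
ee_rot: [0.463, 3.107, -0.0]
force: [1.1, -0.6, 0.8]
width: 0.613
gripper_force: 0.0
```

```bash
H="python3 -m handwheel"
$H '[[0,0,0,0,0,0],[0,0,0,0,0,0],[0,0,0,0,0,0],[0,0,0,0,0,0],[0,0,0,0,0,0],[0,0,0,0,0,0],[0,0,0,0,0,0],[0,0,0,0,0,0]]'
$H '[[0,0,0,0,0,0],[0,0,-0.5,0,0,0],[0,0,-1,0,0,0],[0,0,-1,0,0,0],[0,0,-1,0,0,0],[0,0,-1,0,0,0],[0,0,-1,0,0,0],[0,0,-1,0,0,0]]'
```

```text
clock: 7.93
position: [0.4484, -0.3164, 0.0147]
ee_rot: [0.463, 3.107, -0.0]
force: [0.2, -0.1, -0.2]
width: 0.124
gripper_force: 55.0
clock: 8.6
position: [0.4479, -0.316, 0.1461]
ee_rot: [-0.464, -3.107, -0.001]
force: [0.6, -0.6, -3.7]
width: 0.125
gripper_force: 55.0
```

```bash
H="python3 -m handwheel"
$H '[[-0.05,0.5,0,0,0,0],[-0.05,1,0,0,0,0],[-0.05,1,0,0,0,0],[-0.05,1,0,0,0,0],[-0.05,1,0,0,0,0],[-0.05,1,0,0,0,0],[-0.05,1,0,0,0,0],[-0.05,1,0,0,0,0]]'
$H '[[-0.05,1,0,0,0,0],[-0.05,1,0,0,0,0],[-0.05,1,0,0,0,0],[-0.05,1,0,0,0,0],[-0.05,1,0,0,0,0],[0,0,0,0,0,-1],[0,0,0,0,0,-1],[0,0,0,0,0,-1]]'
$H '[[0,0,0,0,0,-1],[0,0,0,0,0,-0.93],[0,0,0,-1,0,0],[0,0,0,-1,0,0],[0,0,0,-1,0,0],[0,0,0,-1,0,0],[0,0,0,-1,0,0],[0,0,0,-1,0,0]]'
$H '[[0,0,0,-1,0,0],[0,0,0,-1,0,0],[0,0,0,-1,0,0],[0,0,0,-1,0,0],[0,0,0,-1,0,0],[0,0,0,-0.25,0,0],[0,0,0,0,0,0]]'
cat >> h.py <<'E'
def cart(p,yaw,tilt):  # target tool pose: X=slot dir, tilt deg about X
    a=np.radians(yaw);X=np.array([np.cos(a),np.sin(a),0]);Y=np.array([-np.sin(a),np.cos(a),0]);t=np.radians(tilt)
    U=np.cos(t)*Y+np.sin(t)*np.array([0,0,1]);N=np.cross(X,U)
    return np.array(p),np.c_[-X,U,-N]
def delta(p,T):
    o=observe();r=R.from_rotvec(o["ee_rot"]).as_matrix()
    print("t",o["clock"],"pos",o["position"].round(4),"shift rows",(r.T@(p-o["position"])/.02).round(2),"turn rows",(np.degrees(R.from_matrix(r.T@T).as_rotvec())/4).round(2))
E
python3 - <<'E'
from h import *
O=np.array([.530,-.002,.063]);p,T=cart(O,2.7,45)
N=-T[:,2];U=T[:,1]
delta(O+.0147*N+.003*U,T)
g=cam("top");s=cam("scene")
S=s["image"][130:370,200:500,::-1];t=g["image"][180:330,300:460,::-1]
cv2.imwrite("pics/hold.png",np.hstack([cv2.resize(t,(427,400)),cv2.resize(S,(370,400))]))
E
```

```text
clock: 9.27
position: [0.4995, -0.1733, 0.144]
ee_rot: [-0.462, -3.106, -0.001]
force: [-0.2, -0.0, -2.9]
width: 0.123
gripper_force: 55.0
clock: 9.93
position: [0.5331, -0.0796, 0.1439]
ee_rot: [-0.128, -3.137, -0.0]
force: [0.4, -0.2, -4.4]
width: 0.126
gripper_force: 55.0
clock: 10.6
position: [0.5336, -0.0805, 0.1445]
ee_rot: [0.074, -3.061, -0.656]
force: [0.1, -0.1, -3.6]
width: 0.127
gripper_force: 55.0
clock: 11.18
position: [0.5331, -0.0819, 0.1429]
ee_rot: [0.064, -2.883, -1.194]
force: [-0.1, 0.7, -3.8]
width: 0.122
gripper_force: 55.0
t 11.1833 pos [ 0.5331 -0.0819  0.1429] shift rows [-0.04  0.15  4.92] turn rows [-0.   -0.02 -0.05]
```

View pics/hold.png

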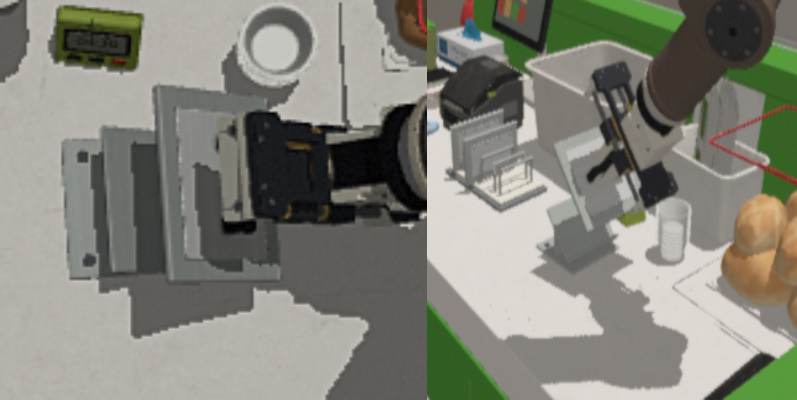

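```bash
H="python3 -m handwheel"
$H '[[0,0.4,1,0,0,0],[0,0,1,0,0,0],[0,0,1,0,0,0],[0,0,1,0,0,0],[0,0,0.3,0,0,0],[0,0,0,0,0,0]]'
$H '[[0,0,0.2,0,0,0],[0,0,0,0,0,0]]'
$H '[[0,0,0.2,0,0,0],[0,0,0,0,0,0]]'
```

```text
clock: 11.78
position: [0.53, -0.0121, 0.0897]
ee_rot: [0.074, -2.882, -1.195]
force: [-0.6, 0.7, -3.4]
width: 0.128
gripper_force: 55.0
clock: 11.95
position: [0.531, -0.0122, 0.0872]
ee_rot: [0.07, -2.887, -1.194]
force: [-0.6, 0.3, -3.8]
width: 0.122
gripper_force: 55.0
clock: 12.12
position: [0.5306, -0.0092, 0.084]
ee_rot: [0.069, -2.886, -1.195]
force: [-0.9, 0.6, -3.3]
width: 0.12
gripper_force: 55.0
```

```bash
H="python3 -m handwheel"
$H '[[0,0,0.15,0,0,0],[0,0,0,0,0,0]]'
$H '[[0,0,0.15,0,0,0],[0,0,0,0,0,0]]'
$H '[[0,0,0.15,0,0,0],[0,0,0,0,0,0]]'
```

```text
clock: 12.28
position: [0.5302, -0.0068, 0.0817]
ee_rot: [0.069, -2.885, -1.195]
force: [-0.2, 0.8, -3.8]
width: 0.127
gripper_force: 55.0
clock: 12.45
position: [0.5304, -0.0051, 0.0796]
ee_rot: [0.069, -2.885, -1.195]
force: [-0.4, -0.3, -2.7]
width: 0.123
gripper_force: 55.0
clock: 12.62
position: [0.5305, -0.005, 0.0794]
ee_rot: [0.068, -2.887, -1.195]
force: [-5.3, -13.4, 18.9]
width: 0.124
gripper_force: 55.0
```

```bash
H="python3 -m handwheel"
$H '[[0,-0.2,-0.1,0,0,0],[0,0,0,0,0,0]]'
$H '[[0,-0.15,0,0,0,0],[0,0,0,0,0,0]]'
```

```text
clock: 12.78
position: [0.5306, -0.0083, 0.0762]
ee_rot: [0.068, -2.887, -1.194]
force: [-3.1, -7.5, 6.1]
width: 0.123
gripper_force: 55.0
clock: 12.95
position: [0.5309, -0.0094, 0.075]
ee_rot: [0.069, -2.885, -1.197]
force: [-0.9, -6.3, 9.8]
width: 0.125
gripper_force: 55.0
```

```bash
H="python3 -m handwheel"
$H '[[0,-0.1,0,0,0,0],[0,0,0,0,0,0]]'
$H '[[0,-0.1,0,0,0,0],[0,0,0,0,0,0]]'
```

```text
clock: 13.12
position: [0.5312, -0.0105, 0.0739]
ee_rot: [0.07, -2.886, -1.198]
force: [-1.2, -5.0, 11.1]
width: 0.122
gripper_force: 55.0
clock: 13.28
position: [0.5314, -0.0119, 0.0726]
ee_rot: [0.07, -2.886, -1.198]
force: [-0.4, -4.8, 11.3]
width: 0.122
gripper_force: 55.0
```

```bash
H="python3 -m handwheel"
$H '[[0,-0.1,0,0,0,0],[0,0,0,0,0,0]]'
$H '[[0,-0.1,0,0,0,0],[0,0,0,0,0,0]]'
$H '[[0,-0.1,0,0,0,0],[0,0,0,0,0,0]]'
```

```text
clock: 13.45
position: [0.5315, -0.012, 0.0725]
ee_rot: [0.072, -2.884, -1.202]
force: [-1.6, -4.2, 19.5]
width: 0.122
gripper_force: 55.0
clock: 13.62
position: [0.5314, -0.012, 0.0724]
ee_rot: [0.074, -2.882, -1.206]
force: [-3.3, -2.2, 28.4]
width: 0.123
gripper_force: 55.0
clock: 13.78
position: [0.5314, -0.012, 0.0724]
ee_rot: [0.076, -2.88, -1.211]
force: [-5.4, -0.2, 36.6]
width: 0.123
gripper_force: 55.0
```

```bash
H="python3 -m handwheel"
$H '[[0,0.3,0,0,0,0],[0,0,0,0,0,0],[0,0,0,0,0,0],[0,0,0,0,0,0],[0,0,0,0,0,0],[0,0,0,0,0,0],[0,0,0,0,0,0],[0,0,0,0,0,0]]' 0.5
$H '[[0,0,-0.5,0,0,0],[0,0,-1,0,0,0],[0,0,-1,0,0,0],[0,0,-1,0,0,0],[0,0,-1,0,0,0],[0,0,-1,0,0,0],[0,0,0,0,0,0]]'
python3 - <<'E'
from h import *
g=cam("top");s=cam("scene")
for l in("pan_lid",):
  for n in("top","scene"):print(n,[(np.array(r["point"])*[640,480]).round(1).tolist() for r in place_of(l,n)[:2]],proj(g if n=="top" else s,[.5309,-.0016,.0621]))
S=s["image"][180:330,240:440,::-1];t=g["image"][200:320,300:460,::-1]
cv2.imwrite("pics/rest1.png",np.hstack([cv2.resize(t,(400,300)),cv2.resize(S,(400,300))]))
E
```

```text
clock: 14.45
position: [0.5304, -0.0119, 0.0709]
ee_rot: [0.069, -2.884, -1.195]
force: [-0.4, -0.8, 0.5]
width: 0.498
gripper_force: 0.0
clock: 15.03
position: [0.5354, -0.094, 0.1513]
ee_rot: [0.066, -2.892, -1.191]
force: [0.7, -0.9, -0.2]
width: 0.5
gripper_force: 0.0
top [[346.8, 250.0]] [[346.12439359 254.2821043 ]]
scene [[320.3, 253.2]] [[319.89890159 254.54089466]]
```

View pics/rest1.png

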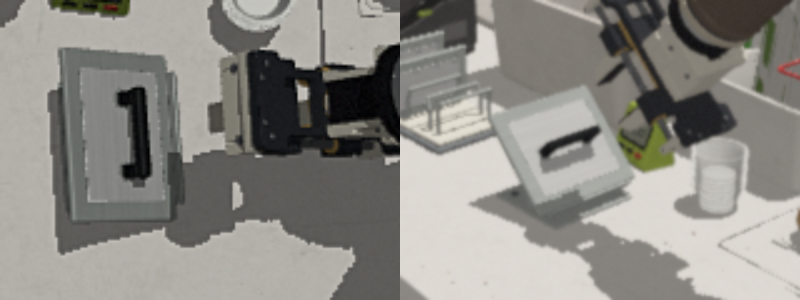

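```bash
H="python3 -m handwheel"
$H '[[0,1,0,0,0,0],[0,1,0,0,0,0],[0,1,0,0,0,0],[0,1,0,0,0,0],[0,1,0,1,0,0],[0,1,0,1,0,0],[0,1,0,1,0,0],[0,1,0,1,0,0]]' 0.5
$H '[[0,0,0,1,0,0],[0,0,0,1,0,0],[0,0,0,1,0,0],[0,0,0,1,0,0],[0,0,0,1,0,0],[0,0,0,1,0,0],[0,0,0,1,0,0],[0,0,0,1,0,0]]'
$H '[[0,0,0,1,0,0],[0,0,0,1,0,0],[0,0,0,1,0,0],[0,0,0,1,0,0],[0,0,0,1,0,0],[0,0,0,1,0,0],[0,0,0,1,0,0],[0,0,0,1,0,0]]'
$H '[[0,0,0,1,0,0],[0,0,0,1,0,0],[0,0,0,0.5,0,0],[0,0,0,0,0,0],[0,0,0,0,0,0]]'
python3 - <<'E'
from h import *
O=np.array([.5309,-.0016,.0621]);_,A=cart(O,2.7,45);U=A[:,1];N=-A[:,2]
p,T=cart(O+.004*N+.097*U,2.7,-45);delta(p,T);print(observe()["joints"].round(2))
E
```

```text
clock: 15.9
position: [0.528, 0.0302, 0.2559]
ee_rot: [0.073, -3.03, -0.78]
force: [-0.5, 0.6, 0.3]
width: 0.498
gripper_force: 0.0
clock: 16.57
position: [0.528, 0.0299, 0.2553]
ee_rot: [-0.078, 3.138, -0.087]
force: [0.2, 0.2, -0.2]
width: 0.5
gripper_force: 0.0
clock: 17.23
position: [0.5279, 0.03, 0.2551]
ee_rot: [-0.076, 2.98, -0.945]
force: [0.7, -0.8, -0.6]
width: 0.5
gripper_force: 0.0
clock: 17.65
position: [0.5282, 0.0293, 0.255]
ee_rot: [-0.072, 2.886, -1.195]
force: [0.0, 0.1, -0.8]
width: 0.5
gripper_force: 0.0
t 17.65 pos [0.5282 0.0293 0.255 ] shift rows [-0.08  5.52  3.07] turn rows [0.01 0.   0.04]
[-0.8   0.46  0.28  1.77  0.57  1.37  0.85]
```

```bash
H="python3 -m handwheel"
$H '[[0,1,0,0,0,0],[0,1,0,0,0,0],[0,1,0,0,0,0],[0,1,0,0,0,0],[0,1,0,0,0,0],[0,0.5,1,0,0,0],[0,0,1,0,0,0],[0,0,1,0,0,0]]'
$H '[[0,0,0.7,0,0,0],[0,0,0.7,0,0,0],[0,0,0.7,0,0,0],[0,0,0.7,0,0,0],[0,0,0.2,0,0,0],[0,0,0,0,0,0]]'
$H '[[0,0,0,0,0,0],[0,0,0,0,0,0],[0,0,0,0,0,0],[0,0,0,0,0,0]]' 0.25 5
python3 - <<'E'
from h import *
O=np.array([.5309,-.0016,.0621]);_,A=cart(O,2.7,45);U=A[:,1];N=-A[:,2]
p,T=cart(O+.004*N+.037*U,2.7,-45);delta(p,T)
E
```

```text
clock: 18.32
position: [0.5272, 0.0637, 0.1351]
ee_rot: [-0.068, 2.886, -1.191]
force: [0.7, 0.9, 0.2]
width: 0.499
gripper_force: 0.0
clock: 18.82
position: [0.5286, 0.0201, 0.0933]
ee_rot: [-0.065, 2.886, -1.195]
force: [-0.8, 0.1, 0.4]
width: 0.499
gripper_force: 0.0
clock: 19.15
position: [0.5292, 0.0226, 0.0934]
ee_rot: [-0.07, 2.884, -1.193]
force: [1.1, 1.6, -0.3]
width: 0.273
gripper_force: 0.0
t 19.15 pos [0.5292 0.0226 0.0934] shift rows [-0.03  0.05  0.11] turn rows [0.01 0.03 0.01]
```

```bash
H="python3 -m handwheel"
$H '[[0,0,0.1,0,0,0],[0,0,0,0,0,0],[0,0,0,0,0,0],[0,0,0,0,0,0],[0,0,0,0,0,0]]' 0 58
$H '[[0,0,0,0,0,0],[0,0,0,0,0,0]]'
python3 - <<'E'
from h import *
O=np.array([.5309,-.0016,.0621]);_,A=cart(O,2.7,45);U=A[:,1];N=-A[:,2]
o=observe();q=o["position"]-O;print("tcp in slope N,U",q@N,q@U,q@A[:,0],o["width"],o["gripper_force"],o["force"])
E
```

```text
clock: 19.57
position: [0.5289, 0.0208, 0.0914]
ee_rot: [-0.07, 2.885, -1.194]
force: [-1.0, 0.3, -2.6]
width: 0.082
gripper_force: 58.0
clock: 19.73
position: [0.5289, 0.0207, 0.0914]
ee_rot: [-0.07, 2.885, -1.194]
force: [0.1, 1.0, -3.7]
width: 0.082
gripper_force: 58.0
tcp in slope N,U 0.004924935897860111 0.03654957370764146 0.0009640070762360661 0.08161481721595376 57.99108266830444 [ 0.12702422  1.02772846 -3.71504026]
```

```bash
H="python3 -m handwheel"
$H '[[0,-0.4,0,0,0,0],[0,-0.8,0,0,0,0],[0,-1,0,0,0,0],[0,-1,0,0,0,0],[0,-0.8,-0.4,0,0,0],[0,0,-1,0,0,0],[0,0,-1,0,0,0],[0,0,-1,0,0,0]]'
$H '[[0,0,-1,0,0,0],[0,0,-1,0,0,0],[0,0,-0.7,-0.6,0,0],[0,0,0,-1,0,0],[0,0,0,-1,0,0],[0,0,0,-1,0,0],[0,0,0,-1,0,0],[0,0,0,-1,0,0]]'
$H '[[0,0,0,-1,0,0],[0,0,0,-1,0,0],[0,0,0,-1,0,0],[0,0,0,-1,0,0],[0,0,0,-1,0,0],[0,0,0,-0.65,0,0],[0,0,0,0,0,-0.3],[0,0,0,0,0,0]]'
python3 - <<'E'
from h import *
p,T=cart([.535,.2283,.2],3.9,0);delta(p,T)
E
```

```text
clock: 20.4
position: [0.5289, 0.0102, 0.1983]
ee_rot: [-0.065, 2.885, -1.195]
force: [0.4, 1.0, -3.4]
width: 0.087
gripper_force: 58.0
clock: 21.07
position: [0.5271, 0.0481, 0.2358]
ee_rot: [-0.071, 3.071, -0.61]
force: [0.0, -0.1, -4.0]
width: 0.079
gripper_force: 58.0
clock: 21.73
position: [0.5268, 0.0475, 0.235]
ee_rot: [0.106, -3.139, 0.004]
force: [-0.4, -0.1, -3.0]
width: 0.081
gripper_force: 58.0
t 21.7333 pos [0.5268 0.0475 0.235 ] shift rows [-1.02  9.    1.73] turn rows [-0.03 -0.01 -0.01]
```

```bash
H="python3 -m handwheel"
$H '[[-0.2,0.8,0,0,0,0],[-0.2,1,0,0,0,0],[-0.2,1,0,0,0,0],[-0.2,1,0,0,0,0],[-0.2,1,0,0,0,0],[0,1,0.3,0,0,0],[0,1,0.3,0,0,0],[0,1,0.4,0,0,0]]'
$H '[[0,0.8,0.4,0,0,0],[0,0.4,0.3,0,0,0],[0,0,0,0,0,0],[0,0,0,0,0,0]]'
python3 - <<'E'
from h import *
p,T=cart([.535,.2283,.2],3.9,0);delta(p,T)
G={n:cam(n) for n in("top","scene")}
for l in("bay_empty","pan_lid"):
  q={n:[np.array(r["point"])*[640,480] for r in place_of(l,n)] for n in G}
  print(l,{n:[x.round(1).tolist() for x in v[:2]] for n,v in q.items()})
  if all(len(v) for v in q.values()): print(tri(list(G.values()),[q["top"][0],q["scene"][0]]).round(4))
print("pred bay",proj(G["top"],[.535,.2283,.008]),proj(G["scene"],[.535,.2283,.008]))
S=G["scene"]["image"][130:280,190:390,::-1];t=G["top"]["image"][190:310,150:310,::-1]
cv2.imwrite("pics/bay1.png",np.hstack([cv2.resize(t,(400,300)),cv2.resize(S,(400,300))]))
E
```

```text
clock: 22.4
position: [0.5361, 0.2086, 0.2145]
ee_rot: [-0.112, 3.139, -0.003]
force: [-0.1, 0.1, -3.7]
width: 0.081
gripper_force: 58.0
clock: 22.73
position: [0.5346, 0.2306, 0.2002]
ee_rot: [0.111, -3.139, 0.003]
force: [-0.8, -0.2, -3.1]
width: 0.085
gripper_force: 58.0
t 22.7333 pos [0.5346 0.2306 0.2002] shift rows [-0.01 -0.12  0.01] turn rows [-0.03 -0.01  0.03]
bay_empty {'top': [[246.0, 256.1]], 'scene': [[268.1, 239.9]]}
[0.5332 0.2262 0.0221]
pan_lid {'top': [[229.9, 247.6]], 'scene': [[264.9, 187.2]]}
[0.5369 0.2366 0.166 ]
pred bay [[245.81697275 256.3361116 ]] [[268.87667723 244.29532678]]
```

View pics/bay1.png

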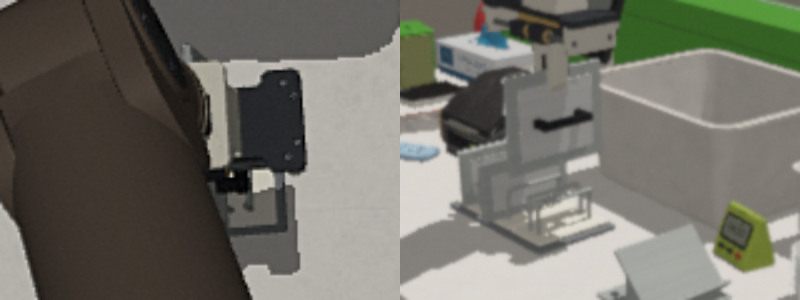

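```bash
H="python3 -m handwheel"
$H '[[0,-0.1,0.5,0,0,0],[0,0,0.7,0,0,0],[0,0,0.4,0,0,0],[0,0,0,0,0,0]]'
$H '[[0,0,0.3,0,0,0],[0,0,0.3,0,0,0],[0,0,0,0,0,0]]'
$H '[[0,0,0.3,0,0,0],[0,0,0,0,0,0]]'
$H '[[0,0,0.3,0,0,0],[0,0,0,0,0,0]]'
```

```text
clock: 23.37
position: [0.5339, 0.2281, 0.1662]
ee_rot: [0.108, -3.136, 0.003]
force: [-1.1, 0.1, -2.6]
width: 0.083
gripper_force: 58.0
clock: 23.62
position: [0.5348, 0.2288, 0.1555]
ee_rot: [0.108, -3.139, 0.001]
force: [-0.4, -0.1, -3.1]
width: 0.087
gripper_force: 58.0
clock: 23.78
position: [0.5349, 0.2289, 0.1498]
ee_rot: [0.109, -3.139, 0.0]
force: [0.7, 0.1, -3.3]
width: 0.084
gripper_force: 58.0
clock: 23.95
position: [0.5348, 0.2289, 0.1437]
ee_rot: [0.109, -3.139, 0.001]
force: [-0.5, -0.8, -4.4]
width: 0.086
gripper_force: 58.0
```

```bash
H="python3 -m handwheel"
$H '[[0,0,0.3,0,0,0],[0,0,0,0,0,0]]'
$H '[[0,0,0.3,0,0,0],[0,0,0,0,0,0]]'
$H '[[0,0,0.3,0,0,0],[0,0,0,0,0,0]]'
$H '[[0,0,0.2,0,0,0],[0,0,0,0,0,0]]'
```

```text
clock: 24.12
position: [0.5348, 0.2289, 0.1376]
ee_rot: [0.109, -3.139, 0.001]
force: [-0.2, 1.1, -3.2]
width: 0.084
gripper_force: 58.0
clock: 24.28
position: [0.5348, 0.2288, 0.1315]
ee_rot: [0.108, -3.139, 0.001]
force: [-0.2, -0.3, -4.0]
width: 0.084
gripper_force: 58.0
clock: 24.45
position: [0.5347, 0.2289, 0.1255]
ee_rot: [0.108, -3.139, 0.001]
force: [0.2, -0.6, -3.7]
width: 0.082
gripper_force: 58.0
clock: 24.62
position: [0.5349, 0.2289, 0.1218]
ee_rot: [0.109, -3.139, 0.001]
force: [-0.3, -0.2, -3.3]
width: 0.085
gripper_force: 58.0
```

```bash
H="python3 -m handwheel"
$H '[[0,0,0.15,0,0,0],[0,0,0,0,0,0]]'
$H '[[0,0,0.15,0,0,0],[0,0,0,0,0,0]]'
$H '[[0,0,0.1,0,0,0],[0,0,0,0,0,0]]'
```

```text
clock: 24.78
position: [0.535, 0.229, 0.1191]
ee_rot: [0.108, -3.139, 0.0]
force: [0.0, 0.0, -4.0]
width: 0.083
gripper_force: 58.0
clock: 24.95
position: [0.535, 0.229, 0.1161]
ee_rot: [0.108, -3.139, 0.0]
force: [-0.0, -0.7, -3.5]
width: 0.083
gripper_force: 58.0
clock: 25.12
position: [0.5354, 0.2292, 0.1158]
ee_rot: [-0.108, 3.139, 0.001]
force: [-3.8, -1.3, 10.2]
width: 0.085
gripper_force: 58.0
```

```bash
H="python3 -m handwheel"
$H '[[0,0,-0.05,0,0,0],[0,0,0,0,0,0],[0,0,0,0,0,0]]'
$H '[[0,0,0,0,0,0],[0,0,0,0,0,0],[0,0,0,0,0,0],[0,0,0,0,0,0],[0,0,0,0,0,0],[0,0,0,0,0,0],[0,0,0,0,0,0],[0,0,0,0,0,0]]' 0.6
$H '[[0,0,-0.3,0,0,0],[0,0,-0.6,0,0,0],[0,0,-1,0,0,0],[0,0,-1,0,0,0],[0,0,-1,0,0,0],[0,0,-1,0,0,0],[0,0,-1,0,0,0],[0,0,0,0,0,0]]'
python3 - <<'E'
from h import *
s=cam("scene");g=cam("top");S=s["image"][150:270,200:360,::-1];t=g["image"][190:310,150:310,::-1]
cv2.imwrite("pics/end.png",np.hstack([cv2.resize(t,(400,300)),cv2.resize(S,(400,300))]))
E
```

```text
clock: 25.37
position: [0.5356, 0.2292, 0.1158]
ee_rot: [-0.108, 3.139, 0.001]
force: [0.3, 0.2, 0.9]
width: 0.082
gripper_force: 58.0
clock: 26.03
position: [0.5352, 0.2291, 0.1155]
ee_rot: [0.109, -3.14, -0.0]
force: [-0.6, 0.0, 0.5]
width: 0.588
gripper_force: 0.0
clock: 26.7
position: [0.5371, 0.2299, 0.2382]
ee_rot: [-0.108, 3.134, 0.005]
force: [0.4, 0.3, -0.0]
width: 0.598
gripper_force: 0.0
```

View pics/end.png

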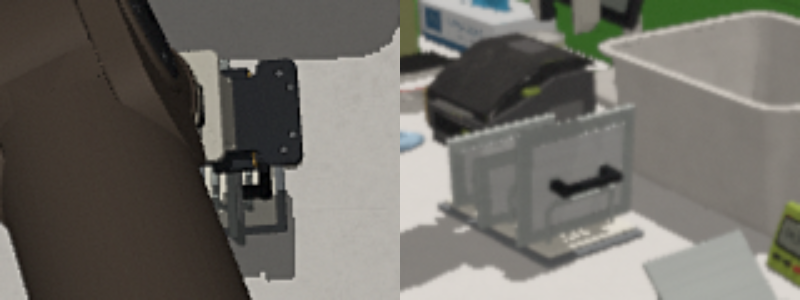

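The lid stands upright in the empty bay, both plates are still standing, and the gripper is clear above it.

```bash
python3 -m handwheel '[[0,0,0,0,0,0],[0,0,0,0,0,0],[0,0,0,0,0,0]]'; python3 -c "
from cell import sign_off;print(sign_off())"
```

```text
clock: 27.05
position: [0.5347, 0.2288, 0.2326]
ee_rot: [0.108, -3.138, 0.001]
force: [-0.3, 0.8, -0.6]
width: 0.601
gripper_force: 0.0
the job is handed in; nothing more can be done
None
```

I laid the lid on the rest, gripped it again by its upper edge, stood it in the empty bay and let go, then handed the job in at about 27 s; the last picture shows it upright with both plates standing, but hand-in returned no verdict.

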